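# Open the plug jar in its holder and hold the cap over it

## Task

Stand the closed jar of network plugs in the square socket of the wooden holder so that it sits fully home and cannot turn. Then unscrew its tight cap anticlockwise until the threads let go, lift the cap straight off the neck while the jar stays seated, and finish still holding the cap level over the middle of the open mouth, its lower edge about one to two centimetres above the mouth. Leave the network switch, the mug and the screwdriver where they are.

Things in the scene. Friction and masses are not known exactly. Their poses are not given: they have to be found in the camera images.
- jar_mid (a point): Centre of the square body of a loose clear plastic jar of small plugs (56 x 56 mm, 60 mm tall), on the jar's axis, 30 mm above its underside. x and y are square to its sides, z is up; any quarter turn fits the socket. Starts upright on the desk, cap on. Jar and cap weigh about 0.4 kg, stand 102 mm tall when closed, and can be carried by the closed cap.
- jar_mouth (a point): Centre of the jar's mouth: the top of its round neck (44 mm wide, with two short threads standing out to 51 mm), on the jar's axis, 96 mm above its underside and 36 mm above the body's shoulder. Axes as jar_mid.
- cap_mid (a point): Centre of the loose round grey screw cap (58 mm across, 30 mm tall, ribbed upright sides, alike all round so it can be gripped at any yaw): on its axis, 15 mm below its flat top and 15 mm above its lower edge. z is up. Screwed shut, it lies 9 mm below jar_mouth, and the cap's lower edge 12 mm above the body's shoulder.
- cap_top (a point): Centre of the cap's flat top, axes as cap_mid. Yaw of cap minus yaw of jar, anticlockwise from above: 0 to 0.35 rad at the start, held tight by threads and a springy seal (up to 1 N m to turn). Turning anticlockwise loosens it and it can rise 3 mm; past 1.65 rad it is free to lift straight off; at about 2.6 rad it meets a stop, still free.
- seat (a point): Centre of the floor of the square socket in the fixed wooden holder block (110 x 110 mm, 30 mm tall). The socket is 60 mm square and 22 mm deep with a 3 mm chamfer; this point is 8 mm above the desk. x and y are square to the socket's sides, z up. With the jar fully home, jar_mid is 30 mm above this point and the jar can turn only a few degrees.
- switch: Small dark metal network switch, 100 x 150 x 29 mm, loose, a bystander; origin at the centre of its underside.
- mug: White mug, 80 mm wide, 92 mm tall, loose, a bystander; origin at the centre of its underside.
- driver: Black-handled screwdriver, 190 mm long, lying on the desk, a bystander; origin below its middle, its x axis points along it to the tip.
Not all that is in view belongs to the job. Several things look just like the part that bears seat: the one meant starts farthest from the robot's base.

How it is judged:
By the outcome, as a careful person would: the job done as asked, in the order asked, and still so for the second after the job is handed in, while the arm keeps its last pose, push and grip.
It also fails if it takes over 43 s, if anything falls off the work surface, if the arm or the gripper's body presses on something with over 40 N, if the wrist force passes 120 N, or if a joint passes its speed limit or range.

## Robot

A 6-joint arm with a two-finger parallel gripper is mounted at the origin on the work surface. World frame = base frame: x ahead of the robot, y to its left, z up, the work surface at z = 0. Lengths are in m, angles in rad, forces in N, time in s.
With the tool pointing down it reaches from about 0.25 to 0.775 m from the base axis. Payload 8.9 kg.
Tool frame: the origin (TCP) lies midway between the tips of the shut fingers; the grasp point (between the pads) lies 19 mm behind it; z points along the fingers, y is the line along which they close (so a half turn about z gives the same grasp; the last joint's range is limited). The gripper opens to 85 mm and grips with 20 to 120 N. Pads are 22 mm wide; open, the fingers measure 114 mm over their backs; the gripper's body (76 mm by 85 mm) begins 54 mm behind the grasp point. The pads swing forward as they close: fully open they stand 13 mm farther back than shut.
Start: joints at [1.006, 0.291, -0.153, 1.127, 0, 1.431], TCP at [0.217, 0.478, 0.231] pointing down, gripper open.
Joint ranges: [-2.52, 2.52], [-0.91, 1.74], [-1.3, 1.37], [-1.96, 2.02], [-1.52, 1.47], [-3.14, 3.14]. Speed limits (rad/s): [2.22, 2.22, 2.79, 3.14, 3.14, 3.14].

## Interface

Orientations are given as a unit quaternion [x, y, z, w].
In Python, from bench import readout, imaging, arm gives the robot as it stands.
- The arm moves only by the tool move_arm, never from a script. Its argument "series" is a list of rows, each a list of 2 entries, a list of its own where there are three numbers: the shift along the tool's x, y, z scaled (see below), then the turn, a rotation vector about the tool's x, y, z scaled (see below). A call has 1 to 8 rows; each row is the pose to reach, as a shift and turn from the pose commanded when the call began, along the tool's axes at that moment; what a row does not reach only later rows make up. The controller multiplies each number of a shift by 0.12 m and each number of a turn by 0.5 rad. A row lasts 1/10 s, in which the tool goes at most 50 mm and 8.59 degrees, less where a joint would pass 70% of its speed; a pose out of reach is approached as far as the arm can. A call with a number of a shift or a turn outside -1 to 1 is refused whole. A call with a gripper value outside its range is refused whole. "hand" is the gripper's target within -1 to 1 (shut at 1, half-way at 0, fully open at -1), set as the call begins (left out, the last holds). The fingers move at their own pace and stop on an object; "force" is the grip in N (left out, the last holds). Time passes only in rows, so rows that repeat a pose let the fingers close. It gives the time, the measured TCP pose, the force, the opening and the grip force at its end, in the units of the state.
- readout.state(): the state, without advancing time (a new reading comes with each control period).
- imaging.get_image(name): name is "scene" or "top" or "wrist"; returns the picture (420x560x3 uint8, red, green, blue); there is no depth.
- imaging.camera_info(name): a dict with "vertical_fov" (degrees; the focal length in pixels is half the picture's height over the tangent of half this angle, whatever the lens; pixels are square), "cx", "cy" (the principal point, pixels), "extrinsics" (4x4, takes a point from camera to world coordinates); the wrist camera has in their place "hand_eye" (4x4, takes a point from camera to tool coordinates, whose origin is the TCP and whose axes are the flange's). Camera axes: x right, y down, z forward; pixel columns grow to the right and rows downward; lengths in m; the calibration is good to about 2 mm. A picture is of the moment at which its call begins: read the wrist's pose just before it. camera_info takes no time and is no camera call.
- arm.sign_off(): hands the job in; it is judged then, once.
The state is a dict: "clock": time; "joint_pos": joint angles; "dq": joint speeds; "joint_efforts": joint torques, N m; "tool_pos": TCP position; "ee_rot": TCP orientation; "contact_force": force on the tool from outside, world axes, zero at the start; "wrist_torque": the same for the moment, N m; "gripper_width": finger opening in m; "grasp_force": force on a finger pad.
Only numpy, scipy, OpenCV 4.12 (cv2) and the standard library are available. Lean on these libraries where they do the work, as an engineer would, in place of code of your own. Each camera call takes 0.05 s, during which the arm holds its last target. There are 200 camera calls.

## Working session

There is one attempt and no reset: what is moved stays moved. The work goes in short steps, Python scripts to look and compute and a tool call to move; the robot and the scene stay as the last step left them, time stands still between calls to the robot, and variables do not carry over. Pictures are saved under pics/ and viewed, at most 10 in all, crops included, and the job is handed in when it is done.

Besides the shell and the picture viewer there is one more tool, called after ">>>" by a JSON object that holds its "method" and its "body". move_arm: Moves the arm, as the interface text tells. Shifts and turns lie within -1 to 1; 1 stands for 0.12 m of shift or 0.5 rad of turn. Its arguments: {"type":"object","properties":{"series":{"type":"array","items":{"type":"array"}},"hand":{"type":"number"},"force":{"type":"number"}},"required":["series"]}

```bash
mkdir -p pics; cat > h.py <<'E'
import numpy as np, cv2
from scipy.spatial.transform import Rotation as R
from bench import readout, imaging, arm
def cam(n, st=None):
    c=imaging.camera_info(n); f=210/np.tan(np.radians(c['vertical_fov'])/2)
    if 'extrinsics' in c: T=np.array(c['extrinsics'])
    else:
        W=np.eye(4); W[:3,:3]=R.from_quat(st['ee_rot']).as_matrix(); W[:3,3]=st['tool_pos']; T=W@np.array(c['hand_eye'])
    return f,c['cx'],c['cy'],T
def plane(C,u,v,z):
    f,cx,cy,T=C; d=T[:3,:3]@np.array([(u-cx)/f,(v-cy)/f,1]); o=T[:3,3]; return o+d*(z-o[2])/d[2]
def proj(C,p):
    f,cx,cy,T=C; q=T[:3,:3].T@(np.array(p)-T[:3,3]); return f*q[0]/q[2]+cx, f*q[1]/q[2]+cy
def save(n,im): cv2.imwrite('pics/'+n+'.png',im[:,:,::-1])
E
python3 - <<'E'
from h import *
st=readout.state(); print(st)
ims=[]
for n in ('scene','top','wrist'):
    im=imaging.get_image(n); np.save(n,im); ims.append(im); 
    c=imaging.camera_info(n); print(n,c)
save('top0',cv2.resize(ims[1],(800,600))); save('scene0',cv2.resize(ims[0],(800,600)))
E
```

```text
{'clock': 0.0, 'joint_pos': array([ 1.00569021e+00,  2.91252384e-01, -1.54098389e-01,  1.12670322e+00,
       -2.21614490e-05,  1.43147575e+00]), 'dq': array([-0.00079726,  0.00069384,  0.00160306, -0.00041986, -0.00095837,
       -0.00166228]), 'joint_efforts': array([-1.62290366e-03, -5.37141967e+01,  3.31373012e+01,  1.60072488e-02,
       -3.21838043e-04,  1.02745759e-06]), 'tool_pos': array([0.21662762, 0.47775748, 0.23075722]), 'ee_rot': array([ 2.11288193e-01,  9.77423605e-01, -5.94053380e-04, -2.06532223e-04]), 'contact_force': array([0.47053169, 0.59428734, 0.66351224]), 'wrist_torque': array([ 0.04471698, -0.01079079,  0.03140456]), 'grasp_force': 0.0, 'gripper_width': 0.08511109638400464}
scene {'vertical_fov': 52.33952411409792, 'cx': 275.3981163800603, 'cy': 209.4619354086932, 'extrinsics': array([[-0.67874263,  0.46486203, -0.56851714,  1.18686578],
       [ 0.73430779,  0.41903734, -0.53404098,  0.63523558],
       [-0.01002546, -0.77994295, -0.62577032,  0.8763044 ],
       [ 0.        ,  0.        ,  0.        ,  1.        ]])}
top {'vertical_fov': 48.92768527402489,
[... 154 characters left out ...]
     [-9.99996697e-01,  7.63966429e-04,  2.45418485e-03,
        -3.77041210e-02],
       [-2.53290511e-03, -1.30521888e-01, -9.91442192e-01,
         1.26844216e+00],
       [ 0.00000000e+00,  0.00000000e+00,  0.00000000e+00,
         1.00000000e+00]])}
wrist {'vertical_fov': 71.3032241508505, 'cx': 276.2547433606232, 'cy': 212.85331822779713, 'hand_eye': array([[-2.02861750e-04, -9.51950012e-01, -3.06253380e-01,
         7.71297626e-02],
       [ 9.99999512e-01,  1.02895382e-04, -9.82235399e-04,
        -1.60696505e-04],
       [ 9.66551059e-04, -3.06253430e-01,  9.51949527e-01,
        -1.43000326e-01],
       [ 0.00000000e+00,  0.00000000e+00,  0.00000000e+00,
         1.00000000e+00]])}
```

View pics/top0.png

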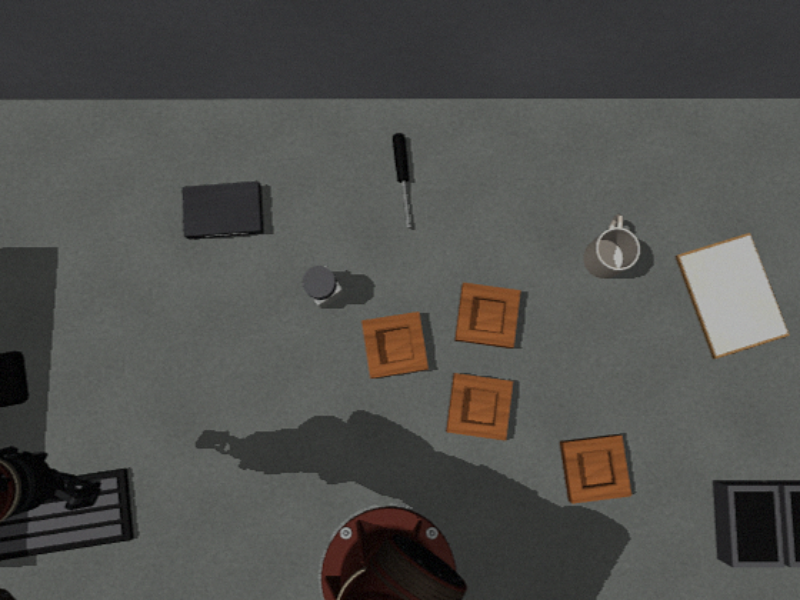

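View pics/scene0.png

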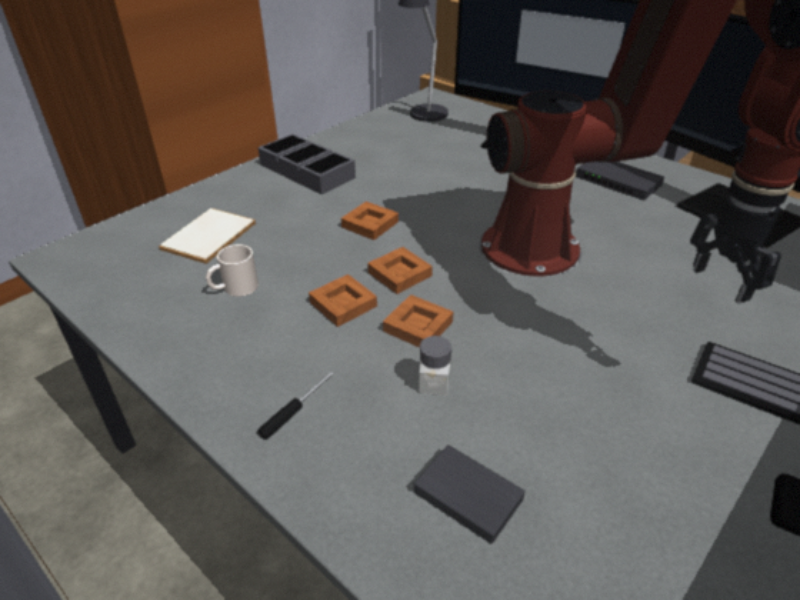

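The top view (800-scale pixels) shows four identical wooden holders: A (395,345), B (489,316), C (481,406) and D (597,467). The base is near (393,580), so B looks farthest. The jar with its grey cap is at (320,282), the switch at (223,210), the mug at (617,248) and the driver at (403,180). I'll compute the distances and confirm B in one crop.

```bash
python3 - <<'E'
from h import *
im=np.load('top.npy'); C=cam('top')
hsv=cv2.cvtColor(im,cv2.COLOR_RGB2HSV)
m=cv2.inRange(hsv,(5,120,60),(20,255,255)); m[:, :]=cv2.morphologyEx(m,cv2.MORPH_CLOSE,np.ones((5,5)))
for c in cv2.findContours(m,cv2.RETR_EXTERNAL,cv2.CHAIN_APPROX_NONE)[0]:
    if cv2.contourArea(c)<800: continue
    r=cv2.minAreaRect(c); p=plane(C,*r[0],0.03); b=cv2.boxPoints(r); P=np.array([plane(C,*q,0.03)[:2] for q in b])
    e=P[1]-P[0]; print(np.array(r[0])/.7,r[1],p[:2],np.hypot(*p[:2]),'yaw',np.arctan2(e[1],e[0])%(np.pi/2), np.linalg.norm(e))
g=cv2.cvtColor(im,cv2.COLOR_RGB2GRAY)
# cap disc
print('cap rough',plane(C,320*.7,282*.7,0.102))
crop=im[175:275,200:390]; save('crop1',cv2.resize(crop,(760,400),interpolation=cv2.INTER_CUBIC))
E
```

```text
[595.27478899 468.62636021] (43.164085388183594, 44.77653884887695) [ 0.19645239 -0.37892418] 0.42682206886006374 yaw 0.12142848489068214 0.11830652221394311
[479.47601318 406.07295445] (42.42455291748047, 42.09414291381836) [ 0.30978351 -0.16848309] 0.3526363178750059 yaw 1.4281810680516607 0.11058986798262425
[394.43433489 344.5375497 ] (41.131473541259766, 40.90338134765625) [ 0.42407512 -0.01044685] 0.4242037774345926 yaw 0.1529051464295983 0.11037191288710292
[487.56308419 314.53781128] (41.614871978759766, 40.62403869628906) [ 0.48065399 -0.18627232] 0.5154858229993894 yaw 1.4259163900444496 0.11064004982269812
cap rough [0.53142449 0.12160599 0.102     ]
```

View pics/crop1.png

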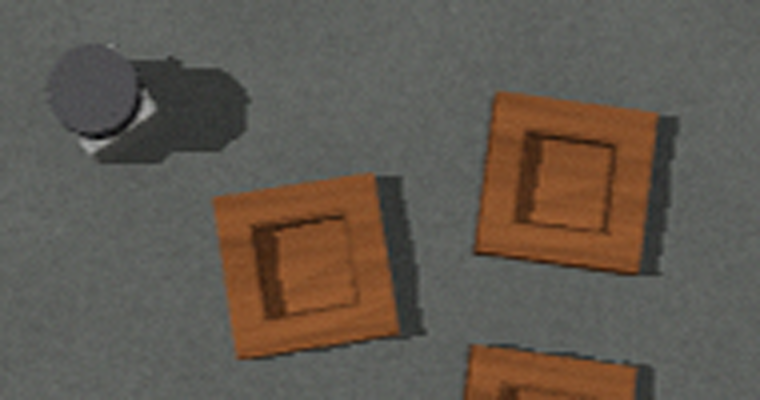

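B at (487,314), world (0.481,-0.186), is 0.515 m from the base. The others are at most 0.427 m away, so B is the one meant, and the crop shows it with its socket open. The jar is at about (0.531,0.122). I'm moving over the jar now.

>>> {"method": "move_arm", "body": {"series": [[[-0.9,-0.4,0],[0,0,0]],[[-0.9,-0.4,0],[0,0,0]],[[-0.9,-0.4,0],[0,0,0]]], "hand": -1}}

```text
clock: 0.45
tool_pos: [0.297, 0.3873, 0.2311]
ee_rot: [0.212, 0.977, -0.001, 0.0]
contact_force: [-0.9, 1.1, 0.1]
gripper_width: 0.0853
grasp_force: 0.0
```

>>> {"method": "move_arm", "body": {"series": [[[-0.9,-0.4,0],[0,0,0]],[[-0.9,-0.4,0],[0,0,0]],[[-0.9,-0.4,0],[0,0,0]]]}}

```text
clock: 0.75
tool_pos: [0.376, 0.2987, 0.2312]
ee_rot: [0.213, 0.977, -0.0, 0.0]
contact_force: [-0.6, -0.3, -0.3]
gripper_width: 0.0854
grasp_force: 0.0
```

>>> {"method": "move_arm", "body": {"series": [[[-0.9,-0.4,0],[0,0,0]],[[-0.9,-0.4,0],[0,0,0]],[[-0.9,-0.4,0],[0,0,0]]]}}

```text
clock: 1.05
tool_pos: [0.4547, 0.2102, 0.2311]
ee_rot: [0.213, 0.977, -0.0, 0.0]
contact_force: [0.9, 0.9, 0.0]
gripper_width: 0.0857
grasp_force: 0.0
```

>>> {"method": "move_arm", "body": {"series": [[[-0.9,-0.4,0],[0,0,0]],[[-0.9,-0.4,0],[0,0,0]],[[-0.9,-0.4,0],[0,0,0]],[[-0.9,-0.4,0],[0,0,0]],[[-0.9,-0.4,0],[0,0,0]]]}}

```text
clock: 1.55
tool_pos: [0.5303, 0.1251, 0.2309]
ee_rot: [0.212, 0.977, 0.0, -0.001]
contact_force: [-0.3, 0.6, -0.4]
gripper_width: 0.0853
grasp_force: 0.0
```

```bash
python3 - <<'E'
from h import *
st=readout.state(); print(st['clock'],st['tool_pos'],st['ee_rot'],st['joint_pos'])
im=imaging.get_image('wrist'); np.save('w1',im); C=cam('wrist',st)
print(proj(C,[.531,.122,.102]))
save('w1',cv2.resize(im,(800,600)))
E
```

```text
1.55 [0.53030217 0.12510353 0.23093256] [ 2.11577494e-01  9.77360991e-01  2.37348617e-05 -6.75064663e-04] [ 9.72009575e-02  3.29713064e-01 -9.91775254e-02  1.14317685e+00
  4.57570947e-04  5.23578191e-01]
(np.float64(274.11818712884696), np.float64(204.71923173102974))
```

View pics/w1.png

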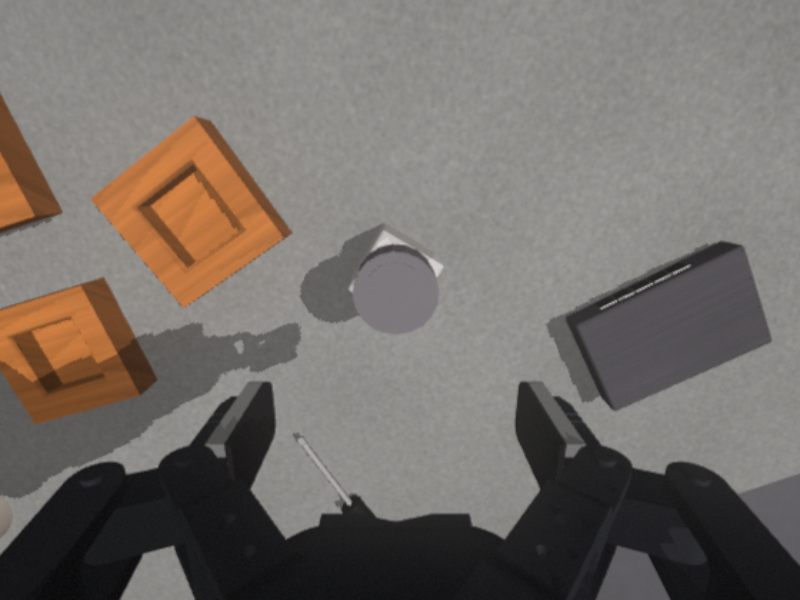

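The wrist view (800 scale) shows the cap centred at about (396,290), with the jar's shoulder corners showing at (385,225), (443,268) and (350,290). Next I'll measure the cap centre and the jar's yaw.

```bash
python3 - <<'E'
from h import *
st=readout.state(); im=np.load('w1.npy'); C=cam('wrist',st)
g=cv2.cvtColor(im,cv2.COLOR_RGB2GRAY)
x0,y0,x1,y1=225,140,330,245
c=cv2.resize(im[y0:y1,x0:x1],None,fx=5,fy=5,interpolation=cv2.INTER_CUBIC)
cg=cv2.GaussianBlur(cv2.cvtColor(c,cv2.COLOR_RGB2GRAY),(7,7),0)
hc=cv2.HoughCircles(cg,cv2.HOUGH_GRADIENT,1,200,param1=80,param2=20,minRadius=120,maxRadius=170)
print(hc)
if hc is not None:
    for a in hc[0][:1]:
        print('cap top',plane(C,a[0]/5+x0-.4,a[1]/5+y0-.4,0.102)); cv2.circle(c,(int(a[0]),int(a[1])),int(a[2]),(255,0,0),1)
m=cv2.inRange(cg,165,255); cn=max(cv2.findContours(m,cv2.RETR_EXTERNAL,cv2.CHAIN_APPROX_NONE)[0],key=cv2.contourArea)
ap=cv2.approxPolyDP(cn,6,True)[:,0]
for p in ap: print(p, plane(C,p[0]/5+x0-.4,p[1]/5+y0-.4,0.06)[:2].round(4))
cv2.drawContours(c,[ap.reshape(-1,1,2)],-1,(0,255,0),1)
save('w1c',c)
E
```

```text
None
[180 173] [0.5045 0.1181]
[246 151] [0.506 0.133]
[297 153] [0.5109 0.1429]
[217 109] [0.4953 0.1311]
```

View pics/w1c.png

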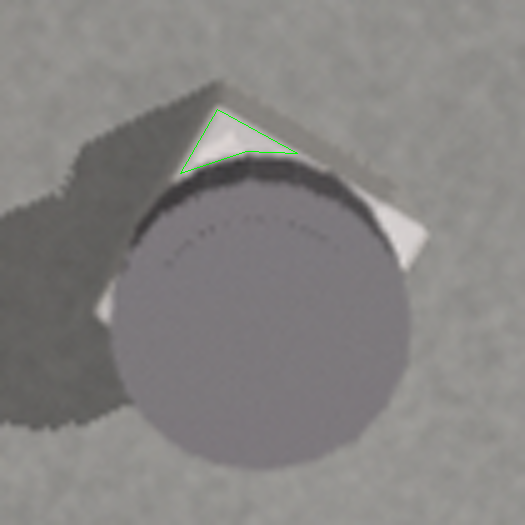

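The crop shows the shoulder corners at (217,107), (429,234) and (96,311). The cap disc spans columns 110 to 411 and its bottom is at row 469, so its centre is about (260,319).

```bash
cat >> h.py <<'E'
def tool(st,d): return R.from_quat(st['ee_rot']).inv().apply(d)/0.12
E
python3 - <<'E'
from h import *
st=readout.state(); C=cam('wrist',st); f=lambda u,v,z: plane(C,u/5+225-.4,v/5+140-.4,z)
cap=f(260.5,319,.102); A,B,D=f(217,107,.06),f(429,234,.06),f(96,311,.06)
print('cap',cap,'radius',np.linalg.norm(f(411,319,.102)-cap)); print('body centre',(B+D)/2, np.linalg.norm(A-B),np.linalg.norm(A-D))
for e in (B-A,D-A): print(np.arctan2(e[1],e[0])%(np.pi/2))
c=((B+D)/2+cap)/2; d=c-st['tool_pos']; d[2]=0.067-st['tool_pos'][2]; print(c,tool(st,d))
E
```

```text
cap [0.53061226 0.1253195  0.102     ] radius 0.029080916057880518
body centre [0.53192885 0.12488335 0.06      ] 0.05382709905115755 0.05278325242016309
0.6062312926575109
0.6008706300211539
[0.53127055 0.12510143 0.081     ] [-1.28308577e-02  5.81345800e-04  1.36743852e+00]
```

>>> {"method": "move_arm", "body": {"series": [[[0,0,0.3],[0,0,0]],[[-0.01,0,0.6],[0,0,0]],[[-0.01,0,0.8],[0,0,0]],[[-0.01,0,0.9],[0,0,0]]]}}

```text
clock: 2.0
tool_pos: [0.5298, 0.1256, 0.1215]
ee_rot: [0.21, 0.978, -0.0, -0.002]
contact_force: [0.3, 0.1, 1.4]
gripper_width: 0.0854
grasp_force: 0.0
```

>>> {"method": "move_arm", "body": {"series": [[[0,0,0.15],[0,0,0]],[[0,0,0.3],[0,0,0]],[[0,0,0.4],[0,0,0]],[[0,0,0.467],[0,0,0]],[[0,0,0.467],[0,0,0]],[[0,0,0.467],[0,0,0]]]}}

```text
clock: 2.6
tool_pos: [0.5324, 0.1246, 0.0679]
ee_rot: [0.211, 0.977, 0.0, 0.0]
contact_force: [0.3, -0.9, 0.6]
gripper_width: 0.0852
grasp_force: 0.0
```

>>> {"method": "move_arm", "body": {"series": [[[0,0,0],[0,0,0]],[[0,0,0],[0,0,0]],[[0,0,0],[0,0,0]],[[0,0,0],[0,0,0]],[[0,0,0],[0,0,0]],[[0,0,0],[0,0,0]],[[0,0,0],[0,0,0]],[[0,0,0],[0,0,0]]], "hand": 1, "force": 90}}

```text
clock: 3.4
tool_pos: [0.5326, 0.1244, 0.0684]
ee_rot: [0.211, 0.977, 0.0, 0.001]
contact_force: [-2.9, -0.2, 8.5]
gripper_width: 0.0564
grasp_force: 93.3
```

>>> {"method": "move_arm", "body": {"series": [[[0,0,-0.15],[0,0,0]],[[0,0,-0.4],[0,0,0]],[[0,0,-0.7],[0,0,0]],[[0,0,-0.92],[0,0,0]],[[0,0,-0.92],[0,0,0]]]}}

```text
clock: 3.9
tool_pos: [0.5342, 0.1245, 0.1812]
ee_rot: [0.211, 0.977, 0.001, 0.003]
contact_force: [-0.1, -0.5, -4.1]
gripper_width: 0.0564
grasp_force: 97.0
```

>>> {"method": "move_arm", "body": {"series": [[[0,0,0],[0,0,0.25]],[[0,0,0],[0,0,0.5]],[[0,0,0],[0,0,0.75]],[[0,0,0],[0,0,0.95]],[[0,0,0],[0,0,1.0]]]}}

```text
clock: 4.4
tool_pos: [0.5312, 0.1242, 0.1763]
ee_rot: [0.448, 0.894, -0.001, -0.001]
contact_force: [0.5, -0.3, -3.6]
gripper_width: 0.0566
grasp_force: 96.9
```

>>> {"method": "move_arm", "body": {"series": [[[0,0,0],[0,0,0.25]],[[0,0,0],[0,0,0.45]],[[0,0,0],[0,0,0.5]],[[0,0,0],[0,0,0.5]]]}}

```text
clock: 4.8
tool_pos: [0.5317, 0.1243, 0.1771]
ee_rot: [0.554, 0.833, -0.0, -0.0]
contact_force: [0.1, -0.2, -2.2]
gripper_width: 0.0562
grasp_force: 96.8
```

```bash
python3 - <<'E'
from h import *
st=readout.state(); print(st['clock'],st['tool_pos'],R.from_quat(st['ee_rot']).as_matrix()[:,0],st['joint_pos'],st['contact_force'],st['gripper_width'])
print(tool(st,np.array([.481,-.186,.178])-st['tool_pos']))
E
```

```text
4.8 [0.53172506 0.12427524 0.17709984] [-3.87227034e-01  9.21984359e-01  2.55694199e-04] [ 9.57018075e-02  3.66777652e-01 -1.91015089e-01  1.01389164e+00
 -8.76997087e-06  1.26887594e+00] [ 0.05215419 -0.23765288 -2.18553234] 0.056186806214919074
[-2.22022144 -1.39096203 -0.00688602]
```

>>> {"method": "move_arm", "body": {"series": [[[-0.2,0,0],[0,0,0]],[[-0.5,0,0],[0,0,0]],[[-0.85,-0.1,0],[0,0,0]],[[-1,-0.1,0],[0,0,0]]]}}

```text
clock: 5.2
tool_pos: [0.5672, 0.0059, 0.1774]
ee_rot: [0.554, 0.832, -0.001, 0.0]
contact_force: [-0.6, 0.8, -3.3]
gripper_width: 0.056
grasp_force: 96.9
```

>>> {"method": "move_arm", "body": {"series": [[[-0.35,0,0],[0,0,0]],[[-0.7,-0.1,0],[0,0,0]],[[-0.95,-0.2,0],[0,0,0]],[[-1,-0.2,0],[0,0,0]]]}}

```text
clock: 5.6
tool_pos: [0.5911, -0.1144, 0.1772]
ee_rot: [0.555, 0.832, -0.0, 0.0]
contact_force: [-0.3, 0.7, -2.9]
gripper_width: 0.0562
grasp_force: 96.9
```

>>> {"method": "move_arm", "body": {"series": [[[-0.2,0,0],[0,0,0]],[[-0.22,0,0],[0,0,0]],[[-0.22,0,0],[0,0,0]],[[-0.22,0,0],[0,0,0]]]}}

```text
clock: 6.0
tool_pos: [0.601, -0.1343, 0.1774]
ee_rot: [0.554, 0.833, 0.0, -0.001]
contact_force: [-0.7, -0.3, -3.9]
gripper_width: 0.0564
grasp_force: 96.9
```

```bash
python3 - <<'E'
from h import *
st=readout.state(); print(st['clock'],st['tool_pos'],R.from_quat(st['ee_rot']).as_matrix()[:,0])
im=imaging.get_image('wrist'); np.save('w2',im); C=cam('wrist',st)
print(proj(C,[.481,-.186,.03]))
save('w2',cv2.resize(im,(800,600),interpolation=cv2.INTER_CUBIC))
E
```

```text
6.0 [ 0.60100675 -0.13430316  0.17741728] [-0.38620046  0.92241439  0.00094815]
(np.float64(148.56649473778037), np.float64(199.13548333454023))
```

View pics/w2.png

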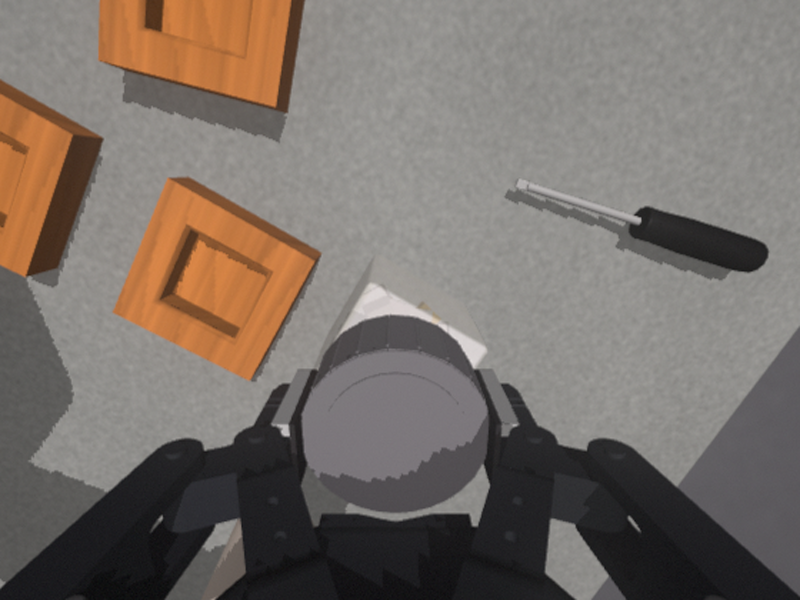

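The wrist view shows holder B's block corners at about (188,180), (320,252), (252,380) and (115,313). Its socket opening corners are at (190,228), (271,270), (238,338) and (162,297). The held jar's shoulder corners are (372,283) and (487,349). I'll refine these points to get the centre and yaw.

```bash
python3 - <<'E'
from h import *
st=readout.state(); im=np.load('w2.npy'); C=cam('wrist',st); g=cv2.cvtColor(im,cv2.COLOR_RGB2GRAY)
def ref(p): 
    q=np.array(p,np.float32).reshape(-1,1,2)*.7-.15
    return cv2.cornerSubPix(g,q.copy(),(4,4),(-1,-1),(3,30,.01))[:,0],q[:,0]
yaw=lambda e: np.arctan2(e[1],e[0])%(np.pi/2)
for n,p,z in (('block',[(188,180),(320,252),(252,380),(115,313)],.03),('socket',[(190,228),(271,270),(238,338),(162,297)],.03),('jar',[(372,283),(487,349)],.177-.0674+.06)):
    for r in ref(p):
        P=np.array([plane(C,*q,z)[:2] for q in r]); print(n,r.round(1).tolist(),P.mean(0).round(4),[ (round(float(np.linalg.norm(P[i-1]-P[i])),4),round(float(yaw(P[i-1]-P[i])),3)) for i in range(len(P))])
E
```

```text
block [[131.60000610351562, 123.5], [224.60000610351562, 177.3000030517578], [176.6999969482422, 267.0], [78.30000305175781, 218.1999969482422]] [ 0.4852 -0.1848] [(0.1183, 1.33), (0.0999, 1.425), (0.1165, 1.44), (0.1129, 1.437)]
block [[131.39999389648438, 125.80000305175781], [223.8000030517578, 176.1999969482422], [176.1999969482422, 265.79998779296875], [80.4000015258789, 219.0]] [ 0.4853 -0.1848] [(0.1158, 1.34), (0.0981, 1.451), (0.1159, 1.441), (0.1098, 1.443)]
socket [[130.60000610351562, 156.8000030517578], [190.8000030517578, 189.8000030517578], [163.8000030517578, 236.5], [109.4000015258789, 210.5]] [ 0.4813 -0.1862] [(0.0631, 1.462), (0.0653, 1.434), (0.0613, 1.387), (0.0607, 1.465)]
socket [[132.8000030517578, 159.39999389648438], [189.60000610351562, 188.8000030517578], [166.39999389648438, 236.39999389648438], [113.19999694824219, 207.8000030517578]] [ 0.483  -0.1851] [(0.057, 1.457), (0.0609, 1.459), (0.0599, 1.453), (0.0607, 1.41)]
jar [[257.6000061035156, 197.8000030517578], [340.79998779296875, 244.39999389648438]] [ 0.6046 -0.1072] [(0.0535, 1.437), (0.0535, 1.437)]
jar [[260.20001220703125, 198.0], [340.79998779296875, 244.1999969482422]] [ 0.6053 -0.1069] [(0.0521, 1.428), (0.0521, 1.428)]
```

>>> {"method": "move_arm", "body": {"series": [[[0,-0.25,0],[0,0,0]],[[0,-0.6,0],[0,0,0]],[[-0.01,-0.9,0],[0,0,0]],[[-0.01,-1,0],[0,0,0]]]}}

```text
clock: 6.45
tool_pos: [0.4881, -0.1824, 0.1778]
ee_rot: [0.555, 0.832, -0.0, -0.001]
contact_force: [-0.4, -0.4, -4.4]
gripper_width: 0.0562
grasp_force: 97.7
```

>>> {"method": "move_arm", "body": {"series": [[[0,-0.08,0],[0,0,0]],[[0,-0.08,0.2],[0,0,0]],[[0,-0.08,0.45],[0,0,0]],[[0,-0.08,0.55],[0,0,0]],[[0,-0.08,0.55],[0,0,0]],[[0,-0.08,0.55],[0,0,0]],[[0,-0.08,0.55],[0,0,0]]]}}

```text
clock: 7.15
tool_pos: [0.4833, -0.1867, 0.1129]
ee_rot: [0.554, 0.832, 0.0, 0.001]
contact_force: [1.0, -0.9, -2.7]
gripper_width: 0.0563
grasp_force: 97.5
```

```bash
python3 - <<'E'
from h import *
st=readout.state(); print(st['clock'],st['tool_pos'],R.from_quat(st['ee_rot']).as_matrix()[:,0],st['joint_pos'],st['contact_force'])
print(tool(st,np.array([.4815,-.1857,.11])-st['tool_pos']))
im=imaging.get_image('wrist'); np.save('w3',im)
im2=imaging.get_image('scene'); np.save('s3',im2); c=proj(cam('scene'),[.482,-.186,.08]); x,y=int(c[0]),int(c[1])
a=cv2.resize(im2[y-50:y+50,x-50:x+50],(400,400),interpolation=cv2.INTER_CUBIC); b=cv2.resize(im[120:320,180:380],(400,400),interpolation=cv2.INTER_CUBIC)
save('w3',np.hstack([a,b]))
E
```

```text
7.15 [ 0.48326091 -0.18669938  0.11287364] [-0.38520595  0.92282928 -0.00158059] [-5.09882812e-01  3.75626026e-01 -3.64745161e-01  8.28376998e-01
  4.94275927e-05  6.65481032e-01] [ 0.95388405 -0.87029101 -2.70159311]
[ 0.01337595 -0.01036496  0.02391236]
```

View pics/w3.png

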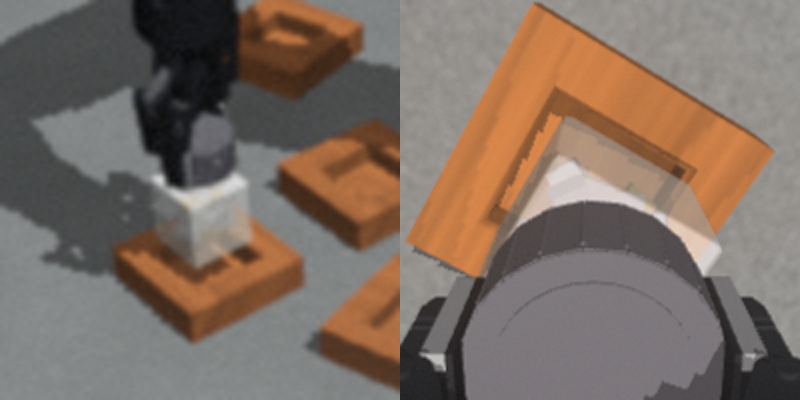

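The scene crop shows the jar hanging just above holder B and square with it. In the wrist crop the block corners are at (536,4), (773,153) and (410,243), the socket corners at (557,88) and (696,170), and the jar's shoulder corner at (560,155). I'll refine the holder centre from these.

```bash
python3 - <<'E'
from h import *
st=readout.state(); C=cam('wrist',st); f=lambda X,Y,z: plane(C,180+(X-400)/2-.25,120+Y/2-.25,z)
T,Rr,L=f(536,4,.03),f(773,153,.03),f(410,243,.03)
print('block centre',(Rr+L)/2,np.linalg.norm(T-Rr),np.linalg.norm(T-L))
for e in (T-Rr,T-L): print(np.arctan2(e[1],e[0])%(np.pi/2))
s1,s2=f(557,88,.03),f(696,170,.03); e=s2-s1; print('socket',s1,s2,np.linalg.norm(e),np.arctan2(e[1],e[0])%(np.pi/2))
t=1.43-np.pi/2; R2=lambda x,y: np.array([x*np.cos(t)-y*np.sin(t),x*np.sin(t)+y*np.cos(t)])
for a in R2(.033,.033),R2(.033,-.033),R2(-.033,.033): print('s1+',s1[:2]+a)
z=st['tool_pos'][2]-.0684+.06
j1,j2=f(560,155,z),f(720,246,z); print('jar',j1,j2,np.linalg.norm(j2-j1),np.arctan2(*(j2-j1)[1::-1])%(np.pi/2))
for a in R2(.028,.028),R2(.028,-.028),R2(-.028,.028): print('j1+',j1[:2]+a)
E
```

```text
block centre [ 0.48180038 -0.18834793  0.03      ] 0.1084989931167627 0.11040745673804907
1.4170224097379682
1.43862954218043
socket [ 0.45391378 -0.151008    0.03      ] [ 0.51747413 -0.16007321  0.03      ] 0.06420355107221508 1.4291281177872883
s1+ [ 0.49121818 -0.1229655 ]
s1+ [ 0.48195629 -0.1883124 ]
s1+ [ 0.42587128 -0.11370361]
jar [ 0.4611384 -0.1553804  0.1043179] [ 0.51236779 -0.1626498   0.1043179 ] 0.0517425829345345 1.4298382957695723
j1+ [ 0.49279061 -0.13158676]
j1+ [ 0.48493204 -0.18703261]
j1+ [ 0.43734475 -0.12372819]
```

>>> {"method": "move_arm", "body": {"series": [[[-0.008,-0.015,0.03],[0,0,0]],[[-0.008,-0.015,0.08],[0,0,0]],[[-0.008,-0.015,0.12],[0,0,0]],[[-0.008,-0.015,0.15],[0,0,0]],[[-0.008,-0.015,0.18],[0,0,0]],[[-0.008,-0.015,0.18],[0,0,0]]]}}

```text
clock: 7.85
tool_pos: [0.4805, -0.1878, 0.0895]
ee_rot: [0.555, 0.832, -0.0, -0.001]
contact_force: [-0.9, -0.5, -3.4]
gripper_width: 0.0565
grasp_force: 97.6
```

>>> {"method": "move_arm", "body": {"series": [[[0,0,0.03],[0,0,0]],[[0,0,0.06],[0,0,0]],[[0,0,0.08],[0,0,0]],[[0,0,0.1],[0,0,0]],[[0,0,0.11],[0,0,0]],[[0,0,0.12],[0,0,0]],[[0,0,0.12],[0,0,0]]]}}

```text
clock: 8.55
tool_pos: [0.4808, -0.1881, 0.0765]
ee_rot: [0.555, 0.832, -0.0, 0.0]
contact_force: [-4.1, 1.1, 7.5]
gripper_width: 0.0565
grasp_force: 99.1
```

>>> {"method": "move_arm", "body": {"series": [[[0,0,0.01],[0,0,0]],[[0,0,0.015],[0,0,0]],[[0,0,0.015],[0,0,0]],[[0,0,0.015],[0,0,0]]]}}

```text
clock: 8.95
tool_pos: [0.481, -0.1882, 0.0755]
ee_rot: [0.555, 0.832, -0.0, 0.001]
contact_force: [-7.1, 2.2, 19.3]
gripper_width: 0.0564
grasp_force: 99.8
```

```bash
python3 - <<'E'
from h import *
st=readout.state(); print(st['clock'],st['tool_pos'],st['joint_pos'],st['contact_force'],st['wrist_torque'])
im=imaging.get_image('wrist'); im2=imaging.get_image('scene'); c=proj(cam('scene'),[.482,-.186,.06]); x,y=int(c[0]),int(c[1])
a=cv2.resize(im2[y-50:y+50,x-50:x+50],(400,400),interpolation=cv2.INTER_CUBIC); b=cv2.resize(im[80:320,160:400],(400,400),interpolation=cv2.INTER_CUBIC)
save('w4',np.hstack([a,b]))
E
```

```text
8.95 [ 0.48100352 -0.18816765  0.07545679] [-5.14247419e-01  4.18344596e-01 -4.14199396e-01  7.37145582e-01
 -4.15893766e-04  6.61480351e-01] [-7.13927243  2.16007197 19.26275332] [0.49413296 1.41705616 0.00167861]
```

View pics/w4.png

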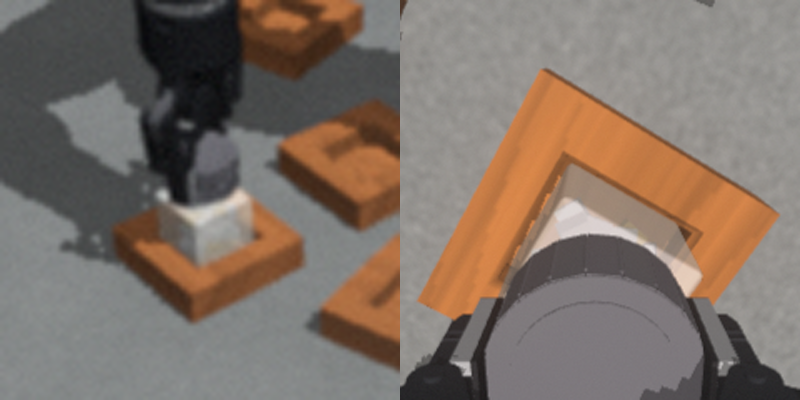

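The jar body is in the socket: TCP z matches the pickup height plus 8 mm, and the block edges are square with the jar. Next I'll ease the push and unscrew.

>>> {"method": "move_arm", "body": {"series": [[[0,0,-0.01],[0,0,0]],[[0,0,-0.01],[0,0,-0.1]],[[0,0,-0.01],[0,0,-0.3]],[[0,0,-0.01],[0,0,-0.5]],[[0,0,-0.01],[0,0,-0.7]],[[0,0,-0.01],[0,0,-0.9]],[[0,0,-0.01],[0,0,-1]],[[0,0,-0.01],[0,0,-1]]], "force": 115}}

```text
clock: 9.85
tool_pos: [0.4823, -0.1886, 0.0766]
ee_rot: [0.331, 0.944, -0.0, 0.002]
contact_force: [0.5, 0.9, 9.0]
gripper_width: 0.0562
grasp_force: 119.8
```

```bash
python3 - <<'E'
from h import *
st=readout.state(); print(st['clock'],st['tool_pos'],st['joint_pos'],st['contact_force'],st['wrist_torque'])
E
```

```text
9.85 [ 0.48233898 -0.1886264   0.07656059] [-5.14155502e-01  4.17515057e-01 -4.11971538e-01  7.37869928e-01
  2.33306528e-04  1.59742145e-01] [0.54570765 0.90921041 9.04371173] [0.20901306 0.20696385 0.08879428]
```

>>> {"method": "move_arm", "body": {"series": [[[0,0,0],[0,0,-0.2]],[[0,0,-0.005],[0,0,-0.4]],[[0,0,-0.01],[0,0,-0.6]],[[0,0,-0.01],[0,0,-0.8]],[[0,0,-0.01],[0,0,-1]],[[0,0,-0.01],[0,0,-1]]]}}

```text
clock: 10.45
tool_pos: [0.4822, -0.1886, 0.0776]
ee_rot: [0.086, 0.996, -0.001, 0.001]
contact_force: [-0.2, -0.9, 7.9]
gripper_width: 0.056
grasp_force: 120.7
```

```bash
python3 - <<'E'
from h import *
st=readout.state(); print(st['clock'],st['tool_pos'],st['joint_pos'],st['contact_force'],st['wrist_torque'])
im=imaging.get_image('wrist'); b=cv2.resize(im[40:340,80:480],(800,600),interpolation=cv2.INTER_CUBIC)
save('w5',b)
E
```

```text
10.45 [ 0.48222092 -0.18863544  0.07757025] [-5.14229567e-01  4.16262864e-01 -4.10757926e-01  7.40606653e-01
  1.46994652e-04 -3.41969981e-01] [-0.22374676 -0.928991    7.92873061] [0.15351355 0.06601858 0.04752366]
```

View pics/w5.png

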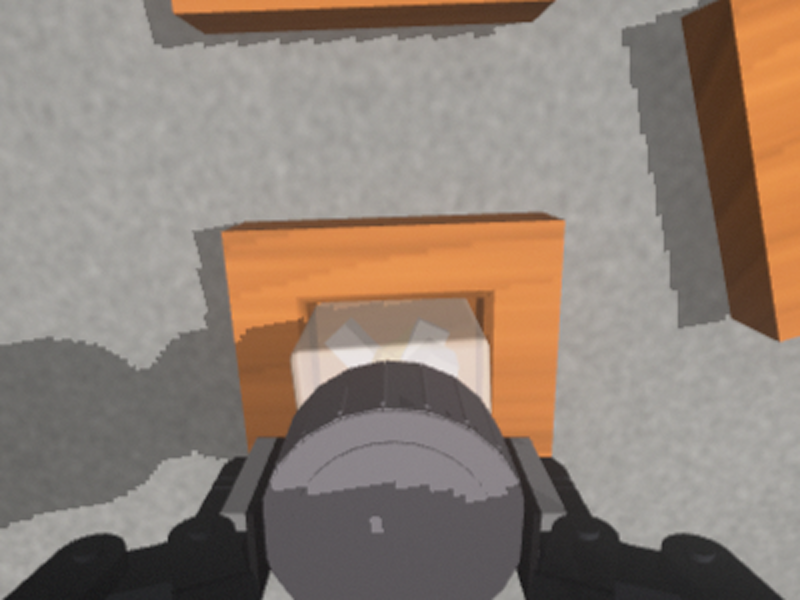

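The jar stays seated and square while the cap turns; its shoulder edge runs (295,352) to (488,342), parallel to the block's top edge. I'm continuing to about 2 rad in all.

>>> {"method": "move_arm", "body": {"series": [[[0,0,0],[0,0,-0.2]],[[0,0,-0.005],[0,0,-0.4]],[[0,0,-0.01],[0,0,-0.6]],[[0,0,-0.01],[0,0,-0.8]],[[0,0,-0.01],[0,0,-1]],[[0,0,-0.01],[0,0,-1]]]}}

```text
clock: 11.1
tool_pos: [0.4819, -0.1882, 0.0783]
ee_rot: [-0.162, 0.987, -0.0, 0.001]
contact_force: [1.1, 2.0, 4.2]
gripper_width: 0.0561
grasp_force: 120.5
```

>>> {"method": "move_arm", "body": {"series": [[[0,0,0],[0,0,-0.2]],[[0,0,-0.005],[0,0,-0.4]],[[0,0,-0.01],[0,0,-0.6]],[[0,0,-0.01],[0,0,-0.8]],[[0,0,-0.01],[0,0,-1]],[[0,0,-0.01],[0,0,-1]],[[0,0,-0.01],[0,0,-1]]]}}

```text
clock: 11.8
tool_pos: [0.4809, -0.1879, 0.0788]
ee_rot: [-0.399, 0.917, -0.0, 0.0]
contact_force: [-0.2, 1.9, 2.6]
gripper_width: 0.056
grasp_force: 121.0
```

```bash
python3 - <<'E'
from h import *
st=readout.state(); print(st['clock'],st['tool_pos'],st['joint_pos'],st['contact_force'],st['wrist_torque'])
E
```

```text
11.8 [ 0.48094795 -0.18789956  0.07878907] [-5.14171498e-01  4.14544568e-01 -4.09635986e-01  7.46498079e-01
  1.00378761e-04 -1.33398558e+00] [-0.21574572  1.91202802  2.56774194] [0.32335315 0.07733395 0.00185839]
```

>>> {"method": "move_arm", "body": {"series": [[[0,0,0],[0,0,-0.2]],[[0,0,-0.01],[0,0,-0.2]],[[0,0,-0.02],[0,0,-0.2]],[[0,0,-0.03],[0,0,-0.2]],[[0,0,-0.04],[0,0,-0.2]],[[0,0,-0.05],[0,0,-0.2]],[[0,0,-0.05],[0,0,-0.2]]]}}

```text
clock: 12.5
tool_pos: [0.4809, -0.188, 0.0848]
ee_rot: [-0.446, 0.895, -0.0, 0.0]
contact_force: [-0.4, 2.0, -0.0]
gripper_width: 0.0561
grasp_force: 121.5
```

```bash
python3 - <<'E'
from h import *
st=readout.state(); print(st['clock'],st['tool_pos'],st['contact_force'],st['wrist_torque'])
im=imaging.get_image('wrist'); im2=imaging.get_image('scene'); c=proj(cam('scene'),[.482,-.186,.07]); x,y=int(c[0]),int(c[1])
a=cv2.resize(im2[y-50:y+50,x-50:x+50],(400,400),interpolation=cv2.INTER_CUBIC); b=cv2.resize(im[80:320,160:400],(400,400),interpolation=cv2.INTER_CUBIC)
save('w6',np.hstack([a,b]))
E
```

```text
12.5 [ 0.48092745 -0.18796248  0.08484343] [-0.39651596  2.01947722 -0.01517451] [ 0.22189687 -0.06338009  0.06411729]
```

View pics/w6.png

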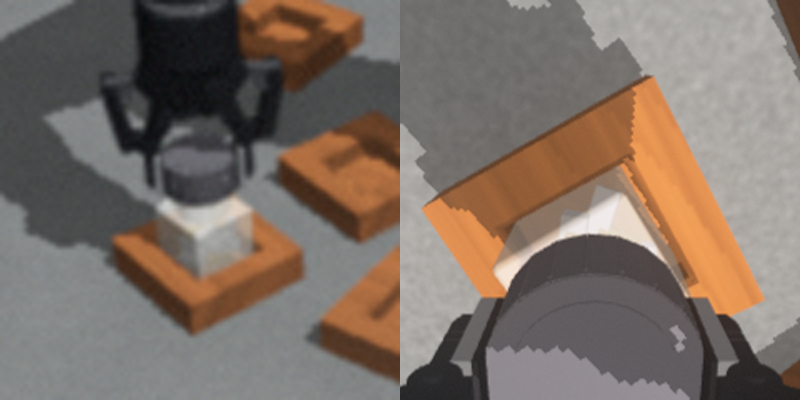

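The cap is free: there is no load after 8 mm of rise. The jar stays seated in the scene crop, with the white neck showing under the cap. I'm lifting straight up so the lower edge ends about 15 mm above the mouth.

>>> {"method": "move_arm", "body": {"series": [[[0,0,-0.04],[0,0,0]],[[0,0,-0.08],[0,0,0]],[[0,0,-0.12],[0,0,0]],[[0,0,-0.16],[0,0,0]],[[0,0,-0.2],[0,0,0]],[[0,0,-0.24],[0,0,0]],[[0,0,-0.255],[0,0,0]],[[0,0,-0.255],[0,0,0]]]}}

```text
clock: 13.4
tool_pos: [0.4811, -0.1881, 0.1156]
ee_rot: [-0.446, 0.895, -0.0, 0.0]
contact_force: [1.2, 0.3, -0.6]
gripper_width: 0.0559
grasp_force: 121.6
```

>>> {"method": "move_arm", "body": {"series": [[[0,0,0],[0,0,0]],[[0,0,0],[0,0,0]],[[0,0,0],[0,0,0]]]}}

```text
clock: 13.7
tool_pos: [0.4808, -0.1879, 0.1151]
ee_rot: [-0.446, 0.895, 0.0, -0.0]
contact_force: [-0.4, -0.1, -1.3]
gripper_width: 0.0561
grasp_force: 121.6
```

```bash
python3 - <<'E'
from h import *
st=readout.state(); print(st['clock'],st['tool_pos'],st['contact_force'],st['gripper_width'],st['ee_rot'])
C=cam('scene'); im=imaging.get_image('scene'); np.save('s9',im)
# column scan along the axis line: predicted landmarks vs. grey levels
x=.482;y=-.188
for n,z in (('cap top',.104+.045),('cap low',.119),('mouth',.104),('shoulder',.068),('holder top',.03)): print(n,np.round(proj(C,[x,y,z]),1))
u,v=proj(C,[x,y,.104]); g=cv2.cvtColor(im,cv2.COLOR_RGB2GRAY); u=int(round(u))
for r in range(int(v)-34,int(v)+34,2): print(r,g[r,u-22:u+23:3])
E
```

```text
13.7 [ 0.48075655 -0.18788696  0.11505685] [-0.39939617 -0.06724193 -1.34159652] 0.05613741321601052 [-4.45820528e-01  8.95122345e-01  1.75375531e-04 -1.14464101e-04]
cap top [236.2 174.7]
cap low [236.9 182.8]
mouth [237.2 186.8]
shoulder [237.9 196.1]
holder top [238.7 205.5]
152 [73 77 40 13 19 24 23 25 24 17 23 38 78 74 86]
154 [64 67 28 16 18 19 15 14 16 21 24 28 53 40 31]
156 [76 60 24 19 13 13 16 14 21 22 23 39 57 36 30]
158 [30 52 38 15 15 17 14 16 25 26 22 46 51 38 31]
160 [23 62 74 29 15 18 18 16 19 25 20 54 44 22 32]
162 [24 56 77 47 15 17 17 22 17 22 28 56 47 26 34]
164 [23 41 76 37 21 20 20 20 16 31 22 51 48 22 43]
166 [29 43 97 27 22 35 50 67 71 61 18 26 29 23 51]
168 [58 26 92 14 25 62 73 74 72 72 22 24 25 23 66]
170 [88 21 32 17 20 70 66 60 62 69 45 26 23 36 73]
172 [121  23  22  21  40  62  58  61  56  67  46  32  56  72  72]
174 [135  55  65  22  66 103  98  93  72  70  64  81  67  73  73]
176 [134 128 136  25  91 108 108 106 105 109  86  89  68  72  74]
178 [133 135 136  37  81  94  98 107 106  98  70 101  82  75  74]
180 [136 132 132  37  83  60  83  87  84  75  6
[... 572 characters left out ...]
186 167 188 200 197 210 197 136 132 132]
200 [ 73  75  75  73  86 110 182 194 201 198 179 164 132 123 129]
202 [ 74  78  75  72  85  89 115 197 204 164 156 157 139 123 130]
204 [ 81 122 119 111  76  88 101 137 171 165 158 141 129 132 123]
206 [ 84 104 125 126  84  86  98 118 159 163 155 138  95 125 130]
208 [ 90  52 116 122 127  86 107 118 155 150 149 145 117 128 130]
210 [ 71  49  65 122 123 120 101 109 146 143 138 128 129 124 113]
212 [126  54  47  80 123 125 119  95 144 137 122 120 120 103  89]
214 [134 113  52  49  91 119 125 107 132 114 119 114  88  89  89]
216 [136 127  87  47  50 112 117 129 131 115 102  83  87  88  89]
218 [134 133 134  66  48  58 113 126 130 103  84  83  88  93 116]
```

```bash
python3 -c "
from bench import arm; print(arm.sign_off())"
```

```text
the job is handed in; nothing more can be done
None
```

I handed the job in at about 13.8 s. By my measurements the jar is fully home in the farthest holder, and the unscrewed cap is held level over the open mouth, its lower edge about 15 mm above it; the hand-in gave no verdict.

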